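Complete the capacitor pyramid in the sloping cradle

TASK

The stack of capacitors in the sloping cradle still lacks two of its six. Take the spare blue one from the tray and saddle it in the free gap of the second layer, on the green ones and beside the blue one already lying there; once it is let go, saddle the orange one on top, in the gap between these two. Both lie parallel to the others with their terminals at the upper end and their plain ends pushed home, flush on the stop bars; press and push gently, never hard against the bars, and leave the other capacitors and the things around where they are.

Things in the scene. Friction and masses are not known exactly. Their poses are not given: they have to be found in the camera images.
- cradle: fixed cradle of aluminium and grey plastic, 165 x 244 mm on the bench and about 165 mm high; origin under the centre of its base board, x pointing away from the robot at yaw 0. Its bed slopes 30 degrees: low towards the robot, with the stop bars at the low end
- bed: sloping bed of the cradle. Origin on its surface, middle of the low end, in the plane of the stop faces (x = 0). x points up the slope (30 degrees above level), y to the left across, z square out of the bed. Capacitor axes lie along x: lower layer y = +81, 0, -81 mm at z = 28 mm; second layer y = +40.5 (present), -40.5 (missing) at z = 66.7; top y = 0 at z = 105.3 (missing)
- gap_right (a point): where the middle of the missing second-layer capacitor belongs when home (bed x = 55, y = -40.5, z = 66.7 mm). Neighbours of one layer stand 25 mm apart; the lower layer's tops are at bed z = 56 mm, so fingertips can reach at most 10 mm below the axis of a capacitor of the second layer
- gap_top (a point): where the middle of the missing top capacitor belongs when home (bed x = 55, y = 0, z = 105.3 mm). The second layer's tops are at bed z = 94.7 mm, so fingertips can reach at most 10 mm below its axis
- stop: aluminium stop: three cross bars, one for each layer, at the low end of the bed, up to bed z = 114 mm; same origin and axes as the bed, faces at x = 0. Capacitors in the stack do not reliably slide down to it by themselves
- tray: fixed grey tray with two pairs of V ridges, 100 x 216 mm; origin under its centre. Two spare capacitors lie level in it along its x axis at y = +50 and -50 mm, axes 38.6 mm above the bench, 44 mm apart; which is left varies. The ridge tops are 30 mm above the bench
- cap_blue: spare blue screw-terminal capacitor, a cylinder 56 mm in diameter and 110 mm long (plus two metal terminals standing 6 mm out of the black end), about 0.35 kg; origin at its middle, own x axis along the cylinder, towards the black terminal end (away from the robot in the tray)
- cap_blue_foot (a point): centre of the plain flat end of the spare blue capacitor, 55 mm from its middle
- cap_orange: spare orange screw-terminal capacitor, a cylinder 56 mm in diameter and 110 mm long (plus two metal terminals standing 6 mm out of the black end), about 0.35 kg; origin at its middle, own x axis along the cylinder, towards the black terminal end (away from the robot in the tray)
- cap_orange_foot (a point): centre of the plain flat end of the orange capacitor, 55 mm from its middle
- low_left: left one of the lower layer, already lying in the cradle: green screw-terminal capacitor, a cylinder 56 mm in diameter and 110 mm long (plus two metal terminals standing 6 mm out of the black end), about 0.35 kg; origin at its middle, own x axis along the cylinder, towards the black terminal end, the upper end
- low_mid: middle one of the lower layer, already lying in the cradle: green screw-terminal capacitor, a cylinder 56 mm in diameter and 110 mm long (plus two metal terminals standing 6 mm out of the black end), about 0.35 kg; origin at its middle, own x axis along the cylinder, towards the black terminal end, the upper end
- low_right: right one of the lower layer, already lying in the cradle: green screw-terminal capacitor, a cylinder 56 mm in diameter and 110 mm long (plus two metal terminals standing 6 mm out of the black end), about 0.35 kg; origin at its middle, own x axis along the cylinder, towards the black terminal end, the upper end
- second_left: left one of the second layer, already lying in the cradle: blue screw-terminal capacitor, a cylinder 56 mm in diameter and 110 mm long (plus two metal terminals standing 6 mm out of the black end), about 0.35 kg; origin at its middle, own x axis along the cylinder, towards the black terminal end, the upper end
- multimeter: dark teal multimeter lying loose on the bench, 150 x 74 x 45 mm; origin under its centre
- spool: loose solder spool standing on its flange, 58 mm in diameter, 40 mm high; origin under its centre
Things that resemble listed ones, but are neither listed nor needed, are in the scene too. Of the things that look like the cap_orange, the larger one is meant.

How it is judged:
By the outcome, as a careful person would: the job done as asked, in the order asked, and still so for the second after the job is handed in, with the robot touching nothing.
It also fails if it takes over 58 s, if anything falls off the work surface, if the arm or the gripper's body presses on something with over 40 N, if the wrist force passes 120 N, or if a joint passes its speed limit or range.

ROBOT

A 7-joint arm with a two-finger parallel gripper is mounted at the origin on a cart in front of the work surface, level with it; the furniture and walls round the work are solid. World frame = base frame: x ahead of the robot, y to its left, z up, the work surface at z = 0. Lengths are in m, angles in degrees, forces in N, time in s.
With the tool pointing down it reaches from about 0.425 to 0.875 m from the base axis. Payload 4.7 kg.
Tool frame: the origin (TCP) lies on the centre line of the jaws, within the pads' length; the fingertips stand 22 mm ahead of it and the grasp point (between the pads) lies 3 mm ahead of it; z points along the fingers, y is the line along which they close (so a half turn about z gives the same grasp; the last joint's range is limited). The gripper opens to 87 mm and grips with 3 to 60 N. Pads are 19 mm wide; open, the fingers measure 117 mm over their backs; the gripper's body (75 mm by 190 mm) begins 51 mm behind the grasp point.
Start: joints at [-67.374, 18.392, -4.016, 83.108, 1.295, 78.541, -3.26], TCP at [0.242, 0.603, 0.245] pointing down, gripper open.
Joint ranges: [-163.93, 163.93], [-17.29, 119.83], [-79.2, 71.16], [3.27, 140.29], [-89.18, 269.18], [5.43, 117.66], [-154.24, 154.24]. Speed limits (degrees/s): [147.25, 147.25, 180, 180, 180, 180, 180].

INTERFACE

Orientations are given as [roll, pitch, yaw] about the fixed x, y, z axes, in that order (R = Rz(yaw) Ry(pitch) Rx(roll)).
In Python, from cell import sensors, vision, workorder gives the robot as it stands.
- The arm moves only by the tool carry_out, never from a script. Its argument "motion" is a list of rows, each a list of 7 numbers: the closure, from -1 (fully open) to 1 (shut), so that 0 is half open, then the shift along the tool's x, y, z in m, then the turn, a rotation vector about the tool's x, y, z in degrees. A call has exactly 8 rows; each row shifts and turns the commanded pose from where the row before left it, along the tool's axes as they then stand; what a row does not reach is not made up. A row lasts 1/10 s, in which the tool goes at most 50 mm and 8.59 degrees, less where a joint would pass 70% of its speed; a pose out of reach is approached as far as the arm can. A call is refused whole if a number of a shift passes 0.05 or a number of a turn 8.59, either way. A call with a gripper value outside its range is refused whole. The fingers move at their own pace and stop on an object; "grip_force" is the grip in N (left out, the last holds). Time passes only in rows, so rows that do not move let the fingers close, or fill a call up. It gives the time, the measured TCP pose, the force, the opening and the grip force at its end, in the units of the state.
- sensors.state(): the state, without advancing time (a new reading comes with each control period).
- vision.read_camera(name): name is "scene" or "top" or "wrist"; returns a dict with "color" (400x640x3 uint8, red, green, blue), "intrinsics" (3x3 intrinsics, pixels), "rvec" (rotation vector, rad) and "tvec" (3), from world to camera coordinates, as OpenCV has them. Camera axes: x right, y down, z forward; pixel columns grow to the right and rows downward; lengths in m; the calibration is good to about 2 mm. The wrist camera is an equidistant fisheye: a pixel r from the principal point sees the ray r / f radians off the axis. A picture is of the moment at which its call begins. There is no depth.
- workorder.hand_in(): hands the job in; it is judged then, once.
The state is a dict: "clock": time; "q": joint angles; "joint_velocities": joint speeds; "tau": joint torques, N m; "tool_pos": TCP position; "tool_rot": TCP orientation; "ft_force": force on the tool from outside, world axes, zero at the start; "wrist_torque": the same for the moment, N m; "width": opening from 0.0 (shut) to 1.0 (fully open); "grasp_force": force on a finger pad.
Only numpy, scipy, OpenCV 4.12 (cv2) and the standard library are available. Lean on these libraries where they do the work, as an engineer would, in place of code of your own. Each camera call takes 0.05 s, during which the arm holds its last target. There are 200 camera calls.

## Working session

There is one attempt and no reset: what is moved stays moved. The work goes in short steps, Python scripts to look and compute and a tool call to move; the robot and the scene stay as the last step left them, time stands still between calls to the robot, and variables do not carry over. Pictures are saved under pics/ and viewed, at most 10 in all, crops included, and the job is handed in when it is done.

Besides the shell and the picture viewer there is one more tool, called after "Call:" by a JSON object that holds its "method" and its "body", one argument or row to a line. carry_out: Moves the arm, as the interface text tells. Its arguments: {"type":"object","properties":{"motion":{"type":"array"},"grip_force":{"type":"number"}},"required":["motion"]}

```bash
ls; mkdir -p pics
python3 - <<'E'
from cell import sensors, vision
import cv2,numpy as np,pickle
print(sensors.state())
for n in ("scene","top"):
    r=vision.read_camera(n); pickle.dump(r,open(n+".pkl","wb"))
    print(n,r['intrinsics'].tolist(),r['rvec'],r['tvec'])
    cv2.imwrite(f"pics/{n}0.png",r['color'][:,:,::-1])
E
```

```text
pics
{'clock': 0.0, 'q': array([-67.37276508,  18.441519  ,  -4.01678741,  83.17568535,
         1.29479586,  78.53950977,  -3.25903556]), 'joint_velocities': array([ 0.03483132, -0.04908655, -0.10314994, -0.04435516,  0.06782447,
        0.00665009, -0.07693979]), 'tau': array([ 1.31760762e-04, -4.91293502e+01, -4.03269734e-01, -3.12519407e+01,
       -6.37760991e-02,  4.39606409e-02,  1.76724748e-04]), 'tool_pos': array([0.24143437, 0.60294659, 0.24342689]), 'tool_rot': array([-1.79888523e+02,  5.09808047e-03,  1.58184653e+02]), 'ft_force': array([-0.68407556,  0.11437647, -0.60755922]), 'wrist_torque': array([0.00509879, 0.02008519, 0.02584247]), 'grasp_force': 0.0, 'width': 0.997151341340561}
scene [[404.00637308397734, 0.0, 325.30681063702684], [0.0, 404.00637308397734, 200.07643924777938], [0.0, 0.0, 1.0]] [ 0.08491779  2.79215435 -1.35623871] [0.54712856 0.05089073 1.30825372]
top [[388.2103575446315, 0.0, 320.2409445359321], [0.0, 388.2103575446315, 201.39182283399393], [0.0, 0.0, 1.0]] [ 2.19242396 -2.15858437  0.120563  ] [-0.02108319  0.57707875  1.02404194]
```

Run:
```python
import cv2,numpy as np
a=cv2.imread('pics/scene0.png');b=cv2.imread('pics/top0.png')
cv2.imwrite('pics/a.png',cv2.resize(a,(800,500)));cv2.imwrite('pics/b.png',cv2.resize(b,(800,500)))
```

```text
(no output)
```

View pics/a.png

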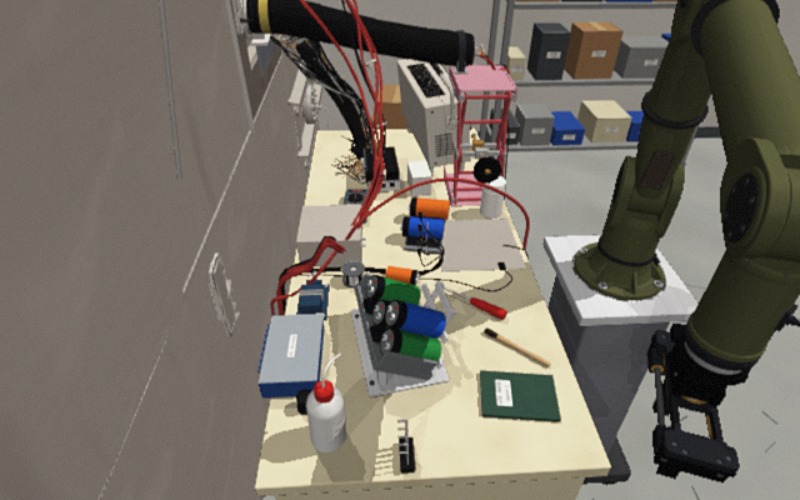

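View pics/b.png

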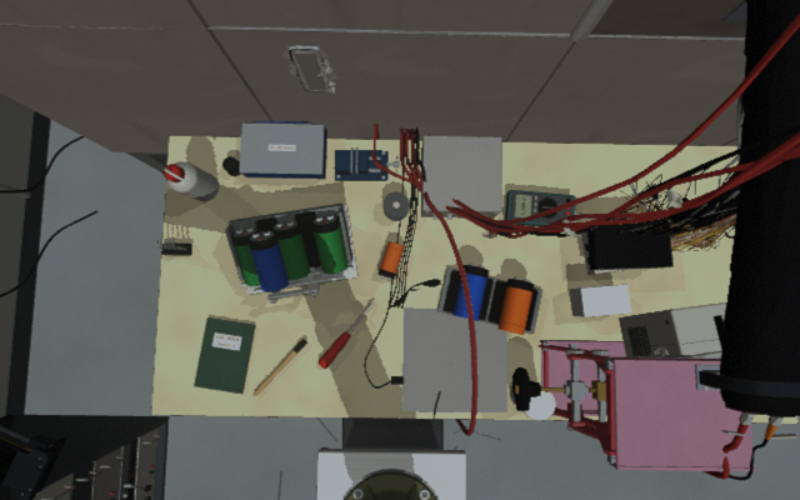

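The candidates for the orange one, in top-view pixels of the 800x500 pictures, are a small orange cylinder at (393,258) and the larger one at (517,305) in the tray next to the blue spare (468,292). The large one in the tray fits the description. The cradle is at (292,248). A red cable crosses near the tray, so I'll work out its height.

```bash
cat > h.py <<'E'
import numpy as np,cv2,pickle
from scipy.spatial.transform import Rotation as R
def ray(r,uv,fish=False):
    K=r['intrinsics'];uv=np.atleast_2d(uv).astype(float)
    d=(uv-[K[0,2],K[1,2]])/[K[0,0],K[1,1]]
    if fish:
        t=np.linalg.norm(d,axis=1,keepdims=True)+1e-12
        v=np.hstack([d/t*np.sin(t),np.cos(t)])
    else: v=np.hstack([d,np.ones((len(d),1))])
    M=cv2.Rodrigues(np.array(r['rvec'],float))[0]
    return -M.T@np.ravel(r['tvec']), (v/np.linalg.norm(v,axis=1,keepdims=True))@M
def plane(r,uv,n,c,fish=False):   # n.p=c
    o,d=ray(r,uv,fish); return o+d*((c-o@n)/(d@n))[:,None]
def onz(r,uv,z,fish=False): return plane(r,uv,np.array([0,0,1.]),z,fish)
def proj(r,P):
    M=cv2.Rodrigues(np.array(r['rvec'],float))[0]; p=np.atleast_2d(P)@M.T+np.ravel(r['tvec'])
    K=r['intrinsics'];return p[:,:2]/p[:,2:]*[K[0,0],K[1,1]]+[K[0,2],K[1,2]]
def mask(c,lo,hi,minA=60):
    h=cv2.cvtColor(c,cv2.COLOR_RGB2HSV);m=cv2.inRange(h,lo,hi)
    n,l,s,ce=cv2.connectedComponentsWithStats(m)
    return [(s[i,4],ce[i],cv2.minAreaRect(np.argwhere(l==i)[:,::-1].astype(np.float32))) for i in range(1,n) if s[i,4]>minA]
COL=dict(blue=((105,140,40),(125,255,255)),orange=((8,170,80),(18,255,255)),green=((45,120,20),(75,255,255)))
E
python3 - <<'E'
from h import *
t=pickle.load(open('top.pkl','rb'));s=pickle.load(open('scene.pkl','rb'))
for n,(lo,hi) in COL.items():
    for a,ce,rc in mask(t['color'],lo,hi):
        box=cv2.boxPoints(rc); P=onz(t,box,0.05)
        print('top',n,a,ce.round(),onz(t,ce,.05)[0].round(3),P[:,:2].round(3).tolist())
# cable: for top cable pixels, closest approach to each scene cable pixel rays
T=[(440,215),(462,255),(474,300),(474,350),(470,430)];S=[(372,215),(390,200),(410,190),(440,182),(480,188),(510,205),(528,245)]
T=np.array(T)*.8;S=np.array(S)*.8
o2,d2=ray(s,S)
for p in T:
    o,d=ray(t,p);d=d[0];b=[]
    for q,e in zip(S,d2):
        n=np.cross(d,e);n/=np.linalg.norm(n);g=(o2-o)@n
        k=np.linalg.lstsq(np.c_[d,-e],o2-o,rcond=None)[0];b.append((round(abs(g),3),(o+k[0]*d).round(2).tolist()))
    print(p,sorted(b)[:2])
# cradle corners scaled pix from 800px picture
print(onz(t,np.array([[239,297],[356,273],[228,222],[349,206]])*.8,0.01).round(3))
E
```

```text
top blue 733 [216. 215.] [0.536 0.263 0.05 ] [[0.574, 0.305], [0.589, 0.248], [0.497, 0.221], [0.482, 0.278]]
top blue 368 [381. 234.] [ 0.493 -0.174  0.05 ] [[0.53, -0.151], [0.538, -0.192], [0.442, -0.208], [0.435, -0.169]]
top blue 179 [368. 243.] [ 0.466 -0.14   0.05 ] [[0.508, -0.116], [0.513, -0.143], [0.439, -0.156], [0.434, -0.128]]
top orange 290 [313. 206.] [0.564 0.006 0.05 ] [[0.54, 0.031], [0.598, 0.014], [0.588, -0.019], [0.53, -0.002]]
top orange 671 [413. 248.] [ 0.456 -0.257  0.05 ] [[0.416, -0.223], [0.506, -0.242], [0.496, -0.292], [0.406, -0.272]]
top green 639 [265. 201.] [0.575 0.135 0.05 ] [[0.613, 0.172], [0.625, 0.12], [0.536, 0.098], [0.524, 0.15]]
top green 558 [235. 205.] [0.561 0.213 0.05 ] [[0.596, 0.248], [0.609, 0.202], [0.525, 0.177], [0.512, 0.222]]
top green 329 [198. 212.] [0.541 0.311 0.05 ] [[0.58, 0.34], [0.589, 0.314], [0.503, 0.283], [0.495, 0.309]]
[352. 172.] [(np.float64(0.01), [0.64, -0.09, 0.14]), (np.float64(0.046), [0.63, -0.08, 0.19])]
[369.6 204. ] [(np.float64(0.022), [0.56, -0.13, 0.15]), (np.float64(0.024), [0.56, -0.12, 0.19])]
[379.2 240. ] [(np.float64(0.019), [0.48, -0.15, 0.19]), (np.float64(0.056), [0.48, -0.15, 0.16])]
[379.2 280. ] [(np.float64(0.032), [0.38, -0.15, 0.17]), (np.float64(0.07), [0.39, -0.15, 0.19])]
[376. 344.] [(np.float64(0.001), [0.18, -0.18, -0.05]), (np.float64(0.037), [0.23, -0.15, 0.11])]
[[0.474 0.338 0.01 ]
 [0.531 0.084 0.01 ]
 [0.639 0.37  0.01 ]
 [0.68  0.103 0.01 ]]
```

Run:
```python
import cv2,numpy as np
b=cv2.imread('pics/top0.png');cv2.imwrite('pics/c.png',cv2.resize(b[140:280,170:440],None,fx=2.95,fy=2.95,interpolation=cv2.INTER_CUBIC))
```

```text
(no output)
```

View pics/c.png

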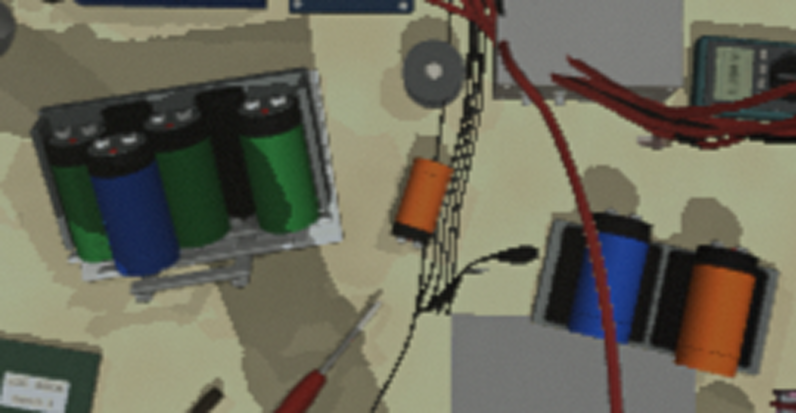

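The crop confirms the layout. The larger orange one is at crop (715,315) in the tray, the small decoy at (425,198), and the blue spare at (610,278) under the arching cable. First I'll look at the cradle on the way past.

Call:
{"method": "carry_out", "body": {
  "motion": [
    [-1,-0.034,-0.028,-0.018,0,0,0],
    [-1,-0.034,-0.028,-0.018,0,0,0],
    [-1,-0.034,-0.028,-0.018,0,0,0],
    [-1,-0.034,-0.028,-0.018,0,0,0],
    [-1,-0.034,-0.028,-0.018,0,0,0],
    [-1,-0.034,-0.028,-0.018,0,0,0],
    [-1,-0.034,-0.028,-0.018,0,0,0],
    [-1,-0.034,-0.028,-0.018,0,0,0]
  ]
}}

```text
clock: 0.9
tool_pos: [0.4113, 0.2925, 0.389]
tool_rot: [-180.0, -0.0, 158.2]
ft_force: [0.4, 0.5, 0.8]
width: 1.0
grasp_force: 0.0
```

Call:
{"method": "carry_out", "body": {
  "motion": [
    [-1,-0.034,-0.028,-0.018,0,0,0],
    [-1,-0.034,-0.028,-0.018,0,0,0],
    [-1,0,0,0,0,0,-6],
    [-1,0,0,0,0,0,-6],
    [-1,0,0,0,0,0,-6],
    [-1,0,0,0,0,0,-6],
    [-1,0,0,0,0,0,0],
    [-1,0,0,0,0,0,0]
  ]
}}

```text
clock: 1.7
tool_pos: [0.4531, 0.2171, 0.4243]
tool_rot: [-180.0, -0.0, -178.0]
ft_force: [-0.2, 0.3, -0.1]
width: 0.999
grasp_force: 0.0
```

Run:
```python
from h import *
from cell import vision,sensors
r=vision.read_camera('wrist');pickle.dump(r,open('w1.pkl','wb'));s=sensors.state();print(s['tool_pos'],s['tool_rot'],s['ft_force'],s['clock'],r['intrinsics'])
cv2.imwrite('pics/w1.png',cv2.resize(r['color'][:,:,::-1],(800,500)))
for n,(lo,hi) in COL.items():
    for a,ce,rc in mask(r['color'],lo,hi,200): print(n,a,ce.round(),cv2.boxPoints(rc).round().tolist())
```

```text
[0.45309728 0.21712055 0.42435562] [-1.79990619e+02 -1.83122907e-02 -1.77937706e+02] [0.37699939 0.3306063  0.07553046] 1.75 [[309.70691629   0.         319.79020117]
 [  0.         309.70691629 201.4587296 ]
 [  0.           0.           1.        ]]
blue 1342 [129. 170.] [[113.0, 195.0], [117.0, 144.0], [144.0, 146.0], [141.0, 197.0]]
blue 2015 [338. 216.] [[318.0, 187.0], [352.0, 183.0], [359.0, 244.0], [325.0, 248.0]]
orange 1044 [ 94. 156.] [[82.0, 134.0], [106.0, 134.0], [106.0, 182.0], [82.0, 182.0]]
orange 541 [209. 212.] [[197.0, 225.0], [204.0, 194.0], [222.0, 198.0], [215.0, 229.0]]
green 1207 [367. 216.] [[353.0, 189.0], [375.0, 186.0], [382.0, 242.0], [360.0, 245.0]]
green 1255 [310. 224.] [[294.0, 197.0], [317.0, 194.0], [325.0, 250.0], [301.0, 252.0]]
green 1731 [269. 229.] [[250.0, 202.0], [282.0, 199.0], [288.0, 254.0], [255.0, 257.0]]
```

View pics/w1.png

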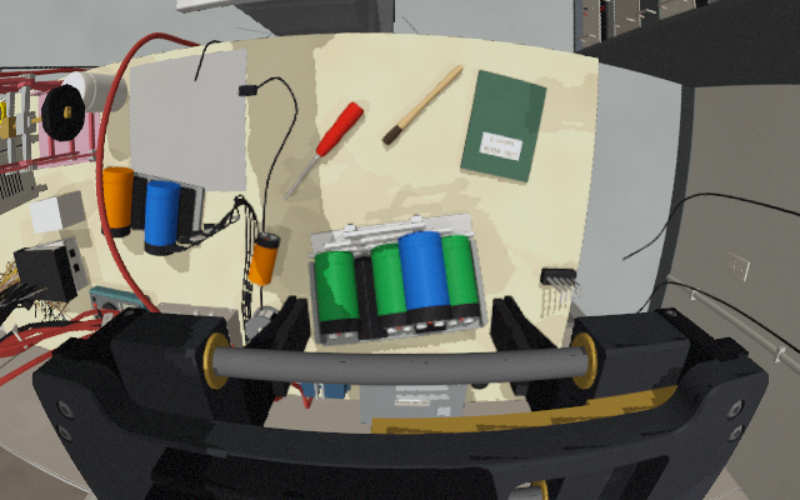

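The wrist view shows the cradle at (400,280). Its stop bars are on the robot side, with low_right at (337,290), low_mid at (388,280), second_left at (424,270) and low_left at (460,270). The gap is at image left of the blue one. The spares are at (118,200) orange and (162,215) blue. Next I'll fit the cylinder tangents.

```bash
cat >> h.py <<'E'
from scipy.optimize import least_squares
def comps(r,col,minA=150):
    h=cv2.cvtColor(r['color'],cv2.COLOR_RGB2HSV);m=cv2.inRange(h,*COL[col]);m=cv2.morphologyEx(m,cv2.MORPH_CLOSE,np.ones((3,3),np.uint8))
    n,l,s,ce=cv2.connectedComponentsWithStats(m)
    return [(ce[i],max(cv2.findContours((l==i).astype(np.uint8),0,1)[0],key=len)[:,0,:]) for i in range(1,n) if s[i,4]>minA]
def resid(o,d,a,ax,rad=.0276):
    """rays vs axis a+s*ax: signed side offset, s of closest pt, s of near surface hit"""
    n=np.cross(ax,d);n/=np.linalg.norm(n,axis=1,keepdims=True)
    off=n@(o-a)
    w=o-a;dp=d-np.outer(d@ax,ax);wp=w-(w@ax)*ax
    A=(dp**2).sum(1);B=dp@wp;t0=-B/A;s0=(w+d*t0[:,None])@ax
    D=np.clip(B*B-A*(wp@wp-rad**2),0,None);t=(-B-np.sqrt(D))/A
    return off,s0,(w+d*t[:,None])@ax
def fit(obs,axisf,p0,gates=(.02,.008,.004)):
    """obs: list of (view,fish,capkey,col,expected px); axisf(p,key)->(centre,axis)"""
    p=np.array(p0,float);data=[]
    for r,fish,key,col,px in obs:
        ce,c=min(comps(r,col),key=lambda q:np.hypot(*(q[0]-px)));c=c[(c>2).all(1)&(c[:,0]<637)&(c[:,1]<397)];data.append((key,)+ray(r,c,fish))
    for g in gates:
        sel=[]
        for key,o,d in data:
            off,s0,sh=resid(o,d,*axisf(p,key))
            side=(abs(abs(off)-.0276)<g)&(abs(s0)<.035); foot=(abs(off)<.015)&(abs(sh+.055)<g*1.5)
            sel.append((side,foot,np.sign(off)))
        def f(p):
            out=[]
            for (key,o,d),(side,foot,sg) in zip(data,sel):
                off,s0,sh=resid(o,d,*axisf(p,key)); out+=[(sg*off-.0276)[side],(sh+.055)[foot]]
            return np.concatenate(out)*1e3
        sol=least_squares(f,p,loss='soft_l1');p=sol.x
    res=f(p);print('fit',p.round(4),'rms mm',np.sqrt((res**2).mean()).round(2),len(res),[(k[0],int(s[0].sum()),int(s[1].sum())) for k,s in zip(data,sel)])
    return p
def bedR(yaw): return R.from_euler('ZY',[yaw,-30],degrees=True).as_matrix()
BED=dict(low_left=(.055,.081,.028),low_mid=(.055,0,.028),low_right=(.055,-.081,.028),second_left=(.055,.0405,.0667),gap_right=(.055,-.0405,.0667),gap_top=(.055,0,.1053))
def bed(p,key): M=bedR(p[3]*100);return p[:3]+M@BED[key],M[:,0]
def tray(p,key):
    M=R.from_euler('z',p[2]*100,degrees=True).as_matrix();return np.array([p[0],p[1],0])+M@[0,key,.0386],M[:,0]
E
python3 - <<'E'
from h import *
t=pickle.load(open('top.pkl','rb'));w=pickle.load(open('w1.pkl','rb'))
p0=[.49,.215,.06,.13]
a=(t,0,'second_left','blue',(216,215));b=(w,1,'second_left','blue',(338,216));c=(t,0,'low_right','green',(265,201));d=(w,1,'low_right','green',(269,229))
e=(w,1,'low_mid','green',(310,224));e2=(t,0,'low_mid','green',(235,205))
p=fit([a,b,c,d,e,e2],bed,p0);fit([b,d,e],bed,p);fit([a,c,e2],bed,p)
q0=[.485,-.205,-.12]
f=(w,1,.05,'blue',(129,170));g=(w,1,-.05,'orange',(94,156));h_=(t,0,-.05,'orange',(413,248))
q=fit([f,g,h_],tray,q0);fit([f],tray,q);fit([h_],tray,q)
for k in (.05,-.05):print(tray(q,k)[0])
for k in ('gap_right','gap_top'):print(k,bed(p,k)[0])
np.save('p.npy',p);np.save('q.npy',q)
E
```

```text
fit [ 0.1105  0.1516 -0.1587  0.088 ] rms mm nan 0 [('second_left', 0, 0), ('second_left', 0, 0), ('low_right', 0, 0), ('low_right', 0, 0), ('low_mid', 0, 0), ('low_mid', 0, 0)]
fit [ 0.1105  0.1516 -0.1587  0.088 ] rms mm nan 0 [('second_left', 0, 0), ('low_right', 0, 0), ('low_mid', 0, 0)]
fit [ 0.1105  0.1516 -0.1587  0.088 ] rms mm nan 0 [('second_left', 0, 0), ('low_right', 0, 0), ('low_mid', 0, 0)]
fit [ 0.4747 -0.2098 -0.1057] rms mm 1.38 160 [(0.05, 68, 14), (-0.05, 38, 2), (-0.05, 26, 12)]
fit [ 0.4742 -0.2096 -0.1067] rms mm 0.73 83 [(0.05, 69, 14)]
fit [ 0.4722 -0.2107 -0.0685] rms mm 2.23 37 [(-0.05, 26, 11)]
[ 0.48386093 -0.16062968  0.0386    ]
[ 0.46551624 -0.25893264  0.0386    ]
gap_right [ 0.13085259  0.11380797 -0.07342674]
gap_top [ 0.10558525  0.15087954 -0.03999816]h.py:53: RuntimeWarning: Mean of empty slice.
  res=f(p);print('fit',p.round(4),'rms mm',np.sqrt((res**2).mean()).round(2),len(res),[(k[0],int(s[0].sum()),int(s[1].sum())) for k,s in zip(data,sel)])
  ret = ret.dtype.type(ret / rcount)
```

Run:
```python
from h import *
t=pickle.load(open('top.pkl','rb'));w=pickle.load(open('w1.pkl','rb'))
def tri(pa,pb):
    o,d=ray(t,pa);e,g=ray(w,pb,True);k=np.linalg.lstsq(np.c_[d[0],-g[0]],e-o,rcond=None)[0]
    return (o+k[0]*d[0]+e+k[1]*g[0])/2
X=tri((216,215),(338,216));Y=tri((265,201),(269,229));print(X,Y)
yaw=10.;M=bedR(yaw)
o1=X-M@[.047,.0405,.09];o2=Y-M@[.047,-.081,.05];print(o1,o2)
p0=np.r_[(o1+o2)/2,yaw/100]
a=(t,0,'second_left','blue',(216,215));b=(w,1,'second_left','blue',(338,216));c=(t,0,'low_right','green',(265,201));d=(w,1,'low_right','green',(269,229))
e=(w,1,'low_mid','green',(310,224))
G=(.025,.012,.006,.004)
p=fit([a,b,c,d],bed,p0,G);fit([b,d,e],bed,p,(.006,.004));fit([a,c],bed,p,(.006,.004))
for k in ('gap_right','gap_top'):print(k,bed(p,k)[0])
np.save('p.npy',p)
```

```text
[0.53133601 0.24618122 0.12084985] [0.57281141 0.13276341 0.08148681]
[0.54260029 0.20704264 0.01940756] [0.54328128 0.209806   0.01468554]
fit [0.543  0.2084 0.0218 0.0993] rms mm 1.66 294 [('second_left', 37, 12), ('second_left', 87, 18), ('low_right', 31, 12), ('low_right', 80, 17)]
fit [0.5434 0.2084 0.0212 0.0981] rms mm 1.35 258 [('second_left', 86, 18), ('low_right', 80, 17), ('low_mid', 40, 17)]
fit [5.434e-01 2.148e-01 5.000e-04 1.014e-01] rms mm 2.02 101 [('second_left', 44, 11), ('low_right', 34, 12)]
gap_right [0.56408088 0.17101722 0.10704775]
gap_top [0.53808429 0.2075811  0.14047633]
```

Call:
{"method": "carry_out", "body": {
  "motion": [
    [-1,0,0,0,0,0,6.3],
    [-1,0,0,0,0,0,6.3],
    [-1,-0.0125,-0.0457,0,0,0,0],
    [-1,-0.0125,-0.0457,0,0,0,0],
    [-1,-0.0125,-0.0457,0,0,0,0],
    [-1,-0.0125,-0.0457,0,0,0,0],
    [-1,-0.0125,-0.0457,0,0,0,0],
    [-1,-0.0125,-0.0457,0,0,0,0]
  ]
}}

```text
clock: 2.55
tool_pos: [0.4771, -0.0681, 0.4247]
tool_rot: [180.0, 0.0, 169.5]
ft_force: [1.5, 1.0, 0.3]
width: 0.997
grasp_force: 0.0
```

Call:
{"method": "carry_out", "body": {
  "motion": [
    [-1,-0.0125,-0.0457,0,0,0,0],
    [-1,-0.0125,-0.0457,0,0,0,0],
    [-1,0,0,0.04,0,0,0],
    [-1,0,0,0.04,0,0,0],
    [-1,0,0,0.04,0,0,0],
    [-1,0,0,0.04,0,0,0],
    [-1,0,0,0,0,0,0],
    [-1,0,0,0,0,0,0]
  ]
}}

```text
clock: 3.35
tool_pos: [0.4855, -0.1606, 0.2653]
tool_rot: [-180.0, -0.0, 169.5]
ft_force: [0.1, -0.0, 0.5]
width: 0.997
grasp_force: 0.0
```

Run:
```python
from h import *
from cell import vision,sensors
r=vision.read_camera('wrist');pickle.dump(r,open('w2.pkl','wb'));s=sensors.state();print(s['tool_pos'],s['tool_rot'],s['ft_force'],s['q'].round())
cv2.imwrite('pics/w2.png',r['color'][:,:,::-1])
for col in ('blue','orange'):
    for ce,c in comps(r,col,800): print(col,ce.round(),len(c))
```

```text
[ 0.48644984 -0.16080877  0.2665961 ] [1.79998418e+02 1.49315033e-01 1.69546485e+02] [ 0.25432714 -0.20144211  0.42329854] [-24.  -0.  40. 102.   0.  78.  95.]
blue [317. 179.] 223
blue [610. 181.] 177
orange [239. 169.] 232
orange [448. 212.] 131
```

View pics/w2.png

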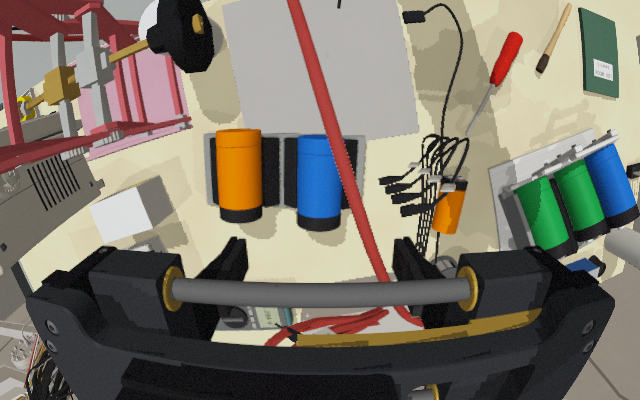

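The wrist view shows the blue spare at (317,180), orange at (240,170), and the red cable passing right beside the blue one from (300,20) to (400,310). I'll refine the tray pose and place the cable in 3D.

Run:
```python
from h import *
t=pickle.load(open('top.pkl','rb'));w=pickle.load(open('w2.pkl','rb'));w1=pickle.load(open('w1.pkl','rb'))
q=np.load('q.npy')
q=fit([(w,1,.05,'blue',(317,179)),(w,1,-.05,'orange',(239,169))],tray,q,(.012,.006,.004));np.save('q.npy',q)
for k in (.05,-.05):print(tray(q,k)[0])
def dense(P):
    P=np.array(P,float);return np.vstack([P[i]+(P[i+1]-P[i])*np.linspace(0,1,30)[:,None] for i in range(len(P)-1)])
C1=dense(np.array([[152,310],[120,265],[105,225],[98,180],[105,120],[120,75],[150,40],[190,42]])*.8)
o1,d1=ray(w1,C1,True)
for px in [(293,10),(312,60),(335,140),(352,190),(370,240),(385,280)]:
    o,d=ray(w,px,True);d=d[0];n=np.cross(d1,d);g=abs(((o1-o)*n).sum(1))/np.linalg.norm(n,axis=1)
    out=[]
    for i in np.argsort(g)[:1]:
        k=np.linalg.lstsq(np.c_[d,-d1[i]],o1-o,rcond=None)[0];out.append((g[i].round(4),(o+k[0]*d).round(3).tolist(),C1[i].round()))
    print(px,out)
```

```text
fit [ 0.4746 -0.2098 -0.1346] rms mm 1.27 239 [(0.05, 85, 20), (-0.05, 109, 25)]
[ 0.48623739 -0.16120845  0.0386    ]
[ 0.46296056 -0.25846167  0.0386    ]
(293, 10) [(np.float64(0.0006), [0.322, -0.152, 0.161], array([87., 86.]))]
(312, 60) [(np.float64(0.0008), [0.37, -0.145, 0.185], array([ 81., 118.]))]
(335, 140) [(np.float64(0.0007), [0.427, -0.14, 0.2], array([ 80., 156.]))]
(352, 190) [(np.float64(0.0009), [0.462, -0.134, 0.204], array([ 84., 179.]))]
(370, 240) [(np.float64(0.0004), [0.504, -0.126, 0.199], array([ 94., 205.]))]
(385, 280) [(np.float64(0.0003), [0.552, -0.116, 0.183], array([109., 231.]))]
```

Call:
{"method": "carry_out", "body": {
  "motion": [
    [-1,0,0,0.03,0,0,2.5],
    [-1,0,0,0.03,0,0,0],
    [-1,0,0,0.03,0,0,0],
    [-1,0,0,0.005,0,0,0],
    [-1,0,0,0.005,0,0,0],
    [-1,0,0,0.005,0,0,0],
    [-1,0,0,0.003,0,0,0],
    [-1,0,0,0.003,0,0,0]
  ]
}}

```text
clock: 4.2
tool_pos: [0.4862, -0.1607, 0.1544]
tool_rot: [180.0, 0.1, 167.1]
ft_force: [-0.3, 0.7, 0.4]
width: 0.998
grasp_force: 0.0
```

Call:
{"method": "carry_out", "body": {
  "motion": [
    [-1,0,0,0.003,0,0,0],
    [-1,0,0,0.003,0,0,0],
    [-1,0,0,0.003,0,0,0],
    [-1,0,0,0.003,0,0,0],
    [-1,0,0,0.003,0,0,0],
    [-1,0,0,0.003,0,0,0],
    [-1,0,0,0.003,0,0,0],
    [-1,0,0,0.003,0,0,0]
  ]
}}

```text
clock: 5.0
tool_pos: [0.4854, -0.1605, 0.1293]
tool_rot: [180.0, -0.0, 167.1]
ft_force: [-0.2, -0.1, 1.1]
width: 0.998
grasp_force: 0.0
```

Run:
```python
from h import *
from cell import vision,sensors
r=vision.read_camera('wrist');pickle.dump(r,open('w3.pkl','wb'));s=sensors.state();print(s['tool_pos'],s['tool_rot'],s['ft_force'],s['tau'].round(1))
q=np.load('q.npy')
cs=comps(r,'blue',800);print([(c[0].round(),len(c[1])) for c in cs])
q1=fit([(r,1,.05,'blue',min(cs,key=lambda c:abs(c[0][0]-320))[0])],tray,q,(.012,.006,.004));print(tray(q1,.05)[0])
```

```text
[ 0.4851246  -0.16042122  0.12883844] [-1.79994272e+02 -4.32276497e-02  1.67084576e+02] [-0.10863694  0.33588772  0.51503864] [  0.1 -28.3   2.9 -28.9   0.1   0.    0. ]
[(array([311., 222.]), 329)]
fit [ 0.4767 -0.2103 -0.1291] rms mm 1.79 116 [(0.05, 90, 26)]
[ 0.48786114 -0.16160947  0.0386    ]
```

No contact with the cable at its height, so I'll descend and grip.

Call:
{"method": "carry_out", "body": {
  "motion": [
    [-1,-0.002,0,0.015,0,0,0],
    [-1,0,0,0.015,0,0,0],
    [-1,0,0,0.015,0,0,0],
    [-1,0,0,0.015,0,0,0],
    [-1,0,0,0.009,0,0,0],
    [-1,0,0,0.005,0,0,0],
    [0,0,0,0,0,0,0],
    [1,0,0,0,0,0,0]
  ],
  "grip_force": 25
}}

```text
clock: 5.85
tool_pos: [0.4878, -0.1611, 0.0559]
tool_rot: [180.0, 0.0, 167.1]
ft_force: [-0.1, -0.5, 0.1]
width: 0.894
grasp_force: 0.0
```

Call:
{"method": "carry_out", "body": {
  "motion": [
    [1,0,0,0,0,0,0],
    [1,0,0,0,0,0,0],
    [1,0,0,0,0,0,0],
    [1,0,0,-0.01,0,0,0],
    [1,0,0,-0.02,0,0,0],
    [1,0,0,-0.03,0,0,0],
    [1,0,0,-0.03,0,0,0],
    [1,0,0,-0.03,0,0,0]
  ]
}}

```text
clock: 6.65
tool_pos: [0.4867, -0.1609, 0.1769]
tool_rot: [180.0, -0.0, 167.1]
ft_force: [-0.3, -1.0, -2.9]
width: 0.626
grasp_force: 25.0
```

Call:
{"method": "carry_out", "body": {
  "motion": [
    [1,0,0,-0.045,0,0,0],
    [1,0,0,-0.045,0,0,0],
    [1,0,0,-0.045,0,0,0],
    [1,0,0,-0.045,0,0,0],
    [1,0.0088,0.04,0,0,0,0],
    [1,0.0088,0.04,0,0,0,0],
    [1,0.0088,0.04,0,0,0,0],
    [1,0.0088,0.04,0,0,0,0]
  ]
}}

```text
clock: 7.45
tool_pos: [0.488, 0.0041, 0.3559]
tool_rot: [180.0, -0.0, 167.0]
ft_force: [0.9, 0.4, -2.5]
width: 0.625
grasp_force: 25.0
```

Call:
{"method": "carry_out", "body": {
  "motion": [
    [1,0.0088,0.04,0,0,0,0],
    [1,0.0088,0.04,0,0,0,0],
    [1,0.0088,0.04,0,0,0,0],
    [1,0.0088,0.04,0,0,0,0],
    [1,0,0,0,0,0,-7.6],
    [1,0,0,0,0,0,-7.6],
    [1,0,0,0,0,0,-7.6],
    [1,0,0,0,0,-7.5,0]
  ]
}}

```text
clock: 8.25
tool_pos: [0.4919, 0.1666, 0.3529]
tool_rot: [-179.7, 7.3, -170.0]
ft_force: [0.2, -0.2, -2.1]
width: 0.63
grasp_force: 25.0
```

Call:
{"method": "carry_out", "body": {
  "motion": [
    [1,0,0,0,0,-7.5,0],
    [1,0,0,0,0,-7.5,0],
    [1,0,0,0,0,-7.5,0],
    [1,0,0,0,0,0,0],
    [1,0,0,0,0,0,0],
    [1,0,0,0,0,0,0],
    [1,0,0,0,0,0,0],
    [1,0,0,0,0,0,0]
  ]
}}

```text
clock: 9.05
tool_pos: [0.4928, 0.1702, 0.3577]
tool_rot: [179.7, 24.5, -170.1]
ft_force: [-0.7, 0.1, -2.7]
width: 0.625
grasp_force: 25.0
```

Run:
```python
from h import *
from cell import vision,sensors
r=vision.read_camera('wrist');pickle.dump(r,open('w4.pkl','wb'));s=sensors.state();print(s['tool_pos'],s['tool_rot'],s['ft_force'],s['q'].round(),s['clock'])
cv2.imwrite('pics/w4.png',r['color'][:,:,::-1])
for col in ('blue','green'):
    for ce,c in comps(r,col,500): print(col,ce.round(),len(c))
```

```text
[0.49275785 0.17024688 0.35758033] [ 179.70768402   24.54664748 -170.03628009] [ 0.60885228  0.49669552 -3.1181855 ] [-33. -17.   5. 110.  10.  64.  70.] 9.1
blue [331. 204.] 619
blue [320. 320.] 207
green [281. 133.] 202
green [336. 131.] 184
green [406. 135.] 168
```

View pics/w4.png

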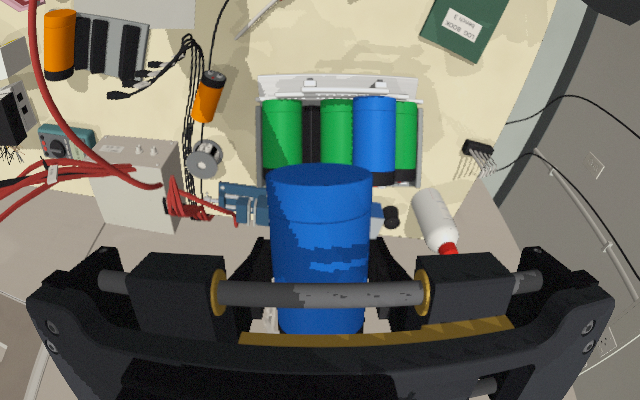

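The view shows the held blue one at (320,250), foot ellipse centred near (320,176), and the stack beyond it: greens at (281,133), (336,131), (406,135), second_left at (374,140). The tilt stopped at 24.5° because joint 2 is at its limit; it will finish farther forward.

Run:
```python
from h import *
from cell import sensors
t=pickle.load(open('top.pkl','rb'));w1=pickle.load(open('w1.pkl','rb'));w4=pickle.load(open('w4.pkl','rb'))
p=np.load('p.npy')
o=[(w4,1,'low_right','green',(281,133)),(w4,1,'low_mid','green',(336,131)),(w4,1,'low_left','green',(406,135))]
o1=[(w1,1,'second_left','blue',(338,216)),(w1,1,'low_right','green',(269,229)),(w1,1,'low_mid','green',(310,224))]
for ob in (o,o+o1,): pp=fit(ob,bed,p,(.012,.006,.004))
np.save('p.npy',pp)
for k in ('gap_right','gap_top'):print(k,bed(pp,k)[0])
s=sensors.state();M=R.from_euler('xyz',s['tool_rot'],degrees=True).as_matrix();T=s['tool_pos']
O,d=ray(w4,[[320,176],[267,176],[373,176],[320,163],[272,250],[368,250]],True)
o_=M.T@(O-T);d_=d@M
print('cam in tool',o_);P=o_+d_*((.017-o_[2])/d_[:,2])[:,None];print(P.round(4))
print('foot plane x=.055:',(o_+d_*((.055-o_[0])/d_[:,0])[:,None]).round(4)[:4])
```

```text
fit [0.5419 0.2089 0.0266 0.099 ] rms mm 0.82 255 [('low_right', 99, 22), ('low_mid', 48, 21), ('low_left', 49, 16)]
fit [0.542  0.2088 0.0258 0.0997] rms mm 1.11 515 [('low_right', 99, 22), ('low_mid', 48, 21), ('low_left', 49, 15), ('second_left', 88, 18), ('low_right', 80, 16), ('low_mid', 42, 17)]
gap_right [0.5630974  0.17141284 0.11107107]
gap_top [0.53707573 0.20795888 0.14449966]
cam in tool [ 0.08369613 -0.00051496 -0.14027417]
[[ 0.0476 -0.0002  0.017 ]
 [ 0.0477 -0.028   0.017 ]
 [ 0.0477  0.0277  0.017 ]
 [ 0.0545 -0.0002  0.017 ]
 [ 0.0046 -0.0275  0.017 ]
 [ 0.0046  0.0272  0.017 ]]
foot plane x=.055: [[ 0.055  -0.0003 -0.0153]
 [ 0.055  -0.0225 -0.0148]
 [ 0.055   0.022  -0.0148]
 [ 0.055  -0.0002  0.0142]]
```

```bash
cat >> h.py <<'E'
def goto(b,p=None,verbose=True):
    """remaining move to TCP at bed coords b (tool x=-bed x, z=-bed z): tool-axes shift, rotvec deg"""
    from cell import sensors
    p=np.load('p.npy') if p is None else p
    s=sensors.state();M=R.from_euler('xyz',s['tool_rot'],degrees=True).as_matrix();B=bedR(p[3]*100)
    Tt=np.c_[-B[:,0],B[:,1],-B[:,2]]
    print('TCP bed',(B.T@(s['tool_pos']-p[:3])*1e3).round(1),'F bed',(B.T@s['ft_force']).round(1),'rot',s['tool_rot'].round(1),'t',s['clock'].round(2) if hasattr(s['clock'],'round') else s['clock'])
    tgt=p[:3]+B@b
    print('target',tgt.round(3),'shift now-frame mm',(M.T@(tgt-s['tool_pos'])*1e3).round(1),'shift target-frame',(Tt.T@(tgt-s['tool_pos'])*1e3).round(1),'turn',R.from_matrix(M.T@Tt).as_rotvec(degrees=True).round(2),'q',s['q'].round(),'w',round(s['width'],3),'g',round(s['grasp_force'],1))
E
python3 -c "
from h import *
goto([.075,-.0405,.154])"
```

```text
TCP bed [118.1 -29.5 314.9] F bed [-1.   0.4 -3. ] rot [ 179.7   24.5 -170. ] t 9.1
target [0.537 0.167 0.197] shift now-frame mm [ 27.6 -11.9 164.2] shift target-frame [ 43.1 -11.  160.9] turn [ 0.29 -5.45 -0.02] q [-33. -17.   5. 110.  10.  64.  70.] w 0.628 g 25.0
```

Call:
{"method": "carry_out", "body": {
  "motion": [
    [1,0.007,-0.003,0.041,0,0,0],
    [1,0.007,-0.003,0.041,0,0,0],
    [1,0.007,-0.003,0.041,0,0,0],
    [1,0.007,-0.003,0.041,0,0,0],
    [1,0,0,0,0,0,0],
    [1,0,0,0,0,-5.4,0],
    [1,0,0,0,0,0,0],
    [1,0,0,0,0,0,0]
  ]
}}

```text
clock: 9.9
tool_pos: [0.537, 0.1665, 0.1983]
tool_rot: [179.7, 30.0, -170.1]
ft_force: [0.1, -1.2, -3.1]
width: 0.625
grasp_force: 25.0
```

```bash
python3 -c "
from h import *
goto([.06,-.0405,.094])"
```

```text
TCP bed [ 75.6 -40.8 155.5] F bed [-1.7 -1.2 -2.6] rot [ 179.7   30.  -170.1] t 9.9
target [0.554 0.17  0.137] shift now-frame mm [15.6  0.  61.5] shift target-frame [15.6  0.3 61.5] turn [ 0.28 -0.   -0.05] q [-32. -10.   7. 124.  14.  37.  67.] w 0.625 g 25.0
```

Call:
{"method": "carry_out", "body": {
  "motion": [
    [1,0.003,0,0.012,0,0,0],
    [1,0.003,0,0.012,0,0,0],
    [1,0.003,0,0.012,0,0,0],
    [1,0.003,0,0.012,0,0,0],
    [1,0.003,0,0.012,0,0,0],
    [1,0,0,0.002,0,0,0],
    [1,0,0,0.002,0,0,0],
    [1,0,0,0.001,0,0,0]
  ]
}}

```text
clock: 10.7
tool_pos: [0.5563, 0.1696, 0.133]
tool_rot: [179.7, 30.0, -170.1]
ft_force: [0.2, 0.8, -2.7]
width: 0.629
grasp_force: 25.0
```

Call:
{"method": "carry_out", "body": {
  "motion": [
    [1,0,0,0.001,0,0,0],
    [1,0,0,0.001,0,0,0],
    [1,0,0,0.001,0,0,0],
    [1,0,0,0.001,0,0,0],
    [1,0,0,0.001,0,0,0],
    [1,0,0,0,0,0,0],
    [1,0,0,0,0,0,0],
    [1,0,0,0,0,0,0]
  ]
}}

```text
clock: 11.5
tool_pos: [0.5581, 0.1703, 0.1305]
tool_rot: [179.7, 30.0, -170.2]
ft_force: [-17.6, -4.6, 15.8]
width: 0.628
grasp_force: 25.0
```

```bash
python3 -c "
from h import *
goto([.05,-.0405,.084])"
```

```text
TCP bed [ 60.2 -40.7  86.1] F bed [-7.8 -1.5 22.7] rot [ 179.7   30.  -170.2] t 11.5
target [0.55  0.169 0.124] shift now-frame mm [10.2  0.1  2.1] shift target-frame [10.2  0.2  2.1] turn [ 0.26 -0.01 -0.14] q [-31.  -2.   8. 126.  15.  27.  65.] w 0.628 g 25.0
```

Seated in the saddle, pressing about 25 N. I'll ease off and slide it to the stop.

Call:
{"method": "carry_out", "body": {
  "motion": [
    [1,0,0,-0.001,0,0,0],
    [1,0,0,-0.0005,0,0,0],
    [1,0.002,0,0,0,0,0],
    [1,0.002,0,0,0,0,0],
    [1,0.002,0,0,0,0,0],
    [1,0.001,0,0,0,0,0],
    [1,0,0,0,0,0,0],
    [1,0,0,0,0,0,0]
  ]
}}

```text
clock: 12.3
tool_pos: [0.5528, 0.1696, 0.1277]
tool_rot: [179.6, 30.2, -170.1]
ft_force: [-0.4, 2.3, 6.7]
width: 0.63
grasp_force: 25.0
```

```bash
python3 -c "
from h import *
goto([.05,-.0405,.084])"
```

```text
TCP bed [ 54.3 -40.5  86.3] F bed [3.4 2.3 5.8] rot [ 179.6   30.2 -170.1] t 12.3
target [0.55  0.169 0.124] shift now-frame mm [ 4.3 -0.   2.3] shift target-frame [4.3 0.  2.3] turn [ 0.3   0.15 -0.09] q [-31.  -3.   7. 127.  15.  27.  64.] w 0.63 g 25.0
```

Call:
{"method": "carry_out", "body": {
  "motion": [
    [1,0.001,0,0,0,0,0],
    [1,0.001,0,0,0,0,0],
    [1,0.001,0,0,0,0,0],
    [1,0.0005,0,0,0,0,0],
    [1,0.0005,0,0,0,0,0],
    [1,0,0,0,0,0,0],
    [1,0,0,0,0,0,0],
    [1,0,0,0,0,0,0]
  ]
}}

```text
clock: 13.1
tool_pos: [0.5495, 0.1691, 0.1257]
tool_rot: [179.6, 30.2, -170.1]
ft_force: [0.3, 1.7, 6.3]
width: 0.626
grasp_force: 25.0
```

```bash
python3 -c "
from h import *
goto([.05,-.0405,.084])"
```

```text
TCP bed [ 50.4 -40.5  86.3] F bed [3.7 1.6 5.1] rot [ 179.6   30.2 -170.1] t 13.1
target [0.55  0.169 0.124] shift now-frame mm [ 0.4 -0.   2.3] shift target-frame [ 0.4 -0.   2.3] turn [ 0.3   0.16 -0.09] q [-31.  -3.   7. 127.  16.  27.  64.] w 0.626 g 25.0
```

Call:
{"method": "carry_out", "body": {
  "motion": [
    [1,0.001,0,0,0,0,0],
    [1,0.001,0,0,0,0,0],
    [1,0.0005,0,0,0,0,0],
    [1,0.0005,0,0,0,0,0],
    [1,0,0,0,0,0,0],
    [1,0,0,0,0,0,0],
    [1,0,0,0,0,0,0],
    [1,0,0,0,0,0,0]
  ]
}}

```text
clock: 13.9
tool_pos: [0.548, 0.1688, 0.1249]
tool_rot: [179.6, 30.3, -170.1]
ft_force: [5.9, 2.6, 4.9]
width: 0.625
grasp_force: 25.0
```

```bash
python3 -c "
from h import *
goto([.05,-.0405,.084])"
```

```text
TCP bed [ 48.6 -40.5  86.4] F bed [7.8 1.5 1.1] rot [ 179.6   30.3 -170.1] t 13.9
target [0.55  0.169 0.124] shift now-frame mm [-1.3 -0.   2.4] shift target-frame [-1.4 -0.   2.4] turn [ 0.32  0.28 -0.1 ] q [-31.  -3.   7. 128.  16.  27.  64.] w 0.625 g 25.0
```

Call:
{"method": "carry_out", "body": {
  "motion": [
    [1,0.0005,0,0.0005,0,0,0],
    [1,0.0005,0,0,0,0,0],
    [1,0,0,0,0,0,0],
    [1,0,0,0,0,0,0],
    [1,0,0,0,0,0,0],
    [1,0,0,0,0,0,0],
    [1,0,0,0,0,0,0],
    [1,0,0,0,0,0,0]
  ]
}}

```text
clock: 14.7
tool_pos: [0.548, 0.1687, 0.1248]
tool_rot: [179.6, 30.4, -170.2]
ft_force: [4.9, 1.7, 7.7]
width: 0.629
grasp_force: 25.0
```

```bash
python3 -c "
from h import *
goto([.05,-.0405,.084])"
```

```text
TCP bed [ 48.6 -40.5  86.3] F bed [8.2 0.9 4.1] rot [ 179.6   30.4 -170.2] t 14.7
target [0.55  0.169 0.124] shift now-frame mm [-1.4  0.   2.3] shift target-frame [-1.4  0.   2.3] turn [ 0.33  0.37 -0.11] q [-31.  -3.   7. 128.  16.  26.  64.] w 0.629 g 25.0
```

It has stopped at the bars: no further motion on a 1 mm push, about 8 N. Release with a limited opening and back out.

Call:
{"method": "carry_out", "body": {
  "motion": [
    [-0.4,0,0,0,0,0,0],
    [-0.5,0,0,0,0,0,0],
    [-0.5,0,0,0,0,0,0],
    [-0.5,0,0,-0.005,0,0,0],
    [-0.5,0,0,-0.015,0,0,0],
    [-0.5,0,0,-0.03,0,0,0],
    [-0.5,0,0,-0.04,0,0,0],
    [-0.5,0,0,-0.04,0,0,0]
  ]
}}

```text
clock: 15.5
tool_pos: [0.4924, 0.162, 0.2225]
tool_rot: [179.6, 29.9, -169.9]
ft_force: [0.4, -0.1, 0.2]
width: 0.753
grasp_force: 0.0
```

Call:
{"method": "carry_out", "body": {
  "motion": [
    [-0.7,0,0,-0.04,0,0,0],
    [-1,0,0,0,0,7.5,0],
    [-1,0,0,0,0,7.5,0],
    [-1,0,0,0,0,7.5,0],
    [-1,0,0,0,0,7.5,0],
    [-1,0,0,-0.02,0,0,0],
    [-1,0,0,0,0,0,0],
    [-1,0,0,0,0,0,0]
  ]
}}

```text
clock: 16.3
tool_pos: [0.4924, 0.1607, 0.2573]
tool_rot: [180.0, -0.8, -170.3]
ft_force: [-0.0, 0.1, -0.4]
width: 0.996
grasp_force: 0.0
```

Run:
```python
from h import *
from cell import vision,sensors
goto([0.055,0,.122])
s=sensors.state();print(s['tool_pos'])
r=vision.read_camera('wrist');pickle.dump(r,open('w5.pkl','wb'))
cv2.imwrite('pics/w5.png',r['color'][:,:,::-1])
for col in ('blue','green'):
    for ce,c in comps(r,col,300): print(col,ce.round(),len(c))
```

```text
TCP bed [ 66.2 -38.8 229.1] F bed [-0.2  0.1 -0.3] rot [ 180.    -0.8 -170.3] t 16.3
target [0.529 0.207 0.159] shift now-frame mm [-45.1  38.9  97.8] shift target-frame [ 11.2  38.8 107.1] turn [-1.000e-02 -3.081e+01 -2.400e-01] q [-12.   3.  -9. 100.   0.  78.  78.] w 0.996 g 0.0
[0.49238012 0.16070721 0.25732452]
blue [318. 244.] 247
blue [390. 237.] 260
green [276. 247.] 194
green [357. 247.] 180
green [431. 239.] 146
```

View pics/w5.png

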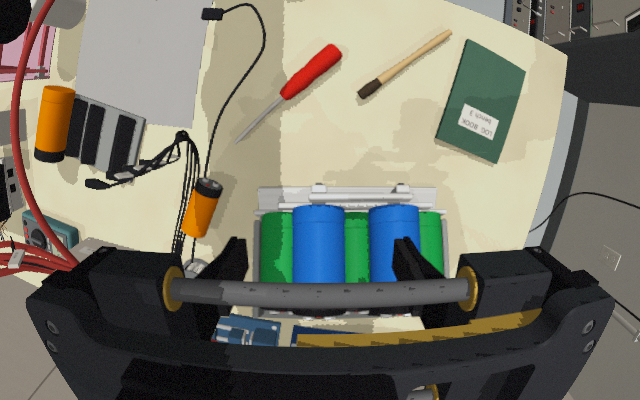

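The new blue one lies at (318,244) beside second_left at (390,237), with both feet near row 206 at the bar. I'll compare the foot positions numerically and plan the orange grasp.

Run:
```python
from h import *
from cell import sensors
w=pickle.load(open('w5.pkl','rb'));p=np.load('p.npy')
pp=fit([(w,1,'second_left','blue',(390,237)),(w,1,'low_right','green',(276,247)),(w,1,'low_left','green',(431,239)),(w,1,'low_mid','green',(357,247))],bed,p,(.01,.005,.004))
for nm,px in (('second_left',(390,237)),('gap_right',(318,244))):
    ce,c=min(comps(w,'blue'),key=lambda q:np.hypot(*(q[0]-px)));O,d=ray(w,c,True)
    a,ax=bed(pp,nm);off,s0,sh=resid(O,d,a,ax);f=(abs(off)<.015)&(abs(sh+.055)<.012)
    L=(off<0)&(abs(s0+.02)<.02)&(abs(abs(off)-.028)<.006);Rr=(off>0)&(abs(s0+.02)<.02)&(abs(abs(off)-.028)<.006)
    print(nm,'foot x mm',((np.median(sh[f])+.055)*1e3).round(2),'sides',off[L].mean()*1e3,off[Rr].mean()*1e3)
print(bed(pp,'gap_top')[0])
q=np.load('q.npy');s=sensors.state();M=R.from_euler('xyz',s['tool_rot'],degrees=True).as_matrix()
tg=tray(q,-.05)[0];print(tg,'shift to orange, z .25',(M.T@(tg+[0,0,.21]-s['tool_pos'])*1e3).round(1))
# orange refit in w2 alone
w2=pickle.load(open('w2.pkl','rb'));q2=fit([(w2,1,-.05,'orange',(239,169))],tray,q,(.006,.004));print(tray(q2,-.05)[0])
```

```text
fit [0.5414 0.2095 0.0265 0.0965] rms mm 1.3 272 [('second_left', 82, 27), ('low_right', 53, 23), ('low_left', 46, 16), ('low_mid', 0, 25)]
second_left foot x mm -0.19 sides -26.570790961151005 25.606632073060094
gap_right foot x mm 0.14 sides -27.422409824975293 25.09158619190912
[0.53647221 0.20868097 0.14517296]
[ 0.46296056 -0.25846167  0.0386    ] shift to orange, z .25 [  99.4 -408.1    9.8]
fit [ 0.4721 -0.2096 -0.1189] rms mm 0.44 135 [(-0.05, 111, 24)]
[ 0.46184637 -0.25849185  0.0386    ]
```

The new blue one's foot is flush to within 0.3 mm of second_left's. On to the orange; the blue grasp was about 5 mm short along the axis, so I'll allow for that.

Call:
{"method": "carry_out", "body": {
  "motion": [
    [-1,0.0106,-0.0456,0,0,0,0],
    [-1,0.0106,-0.0456,0,0,0,0],
    [-1,0.0106,-0.0456,0,0,0,0],
    [-1,0.0106,-0.0456,0,0,0,0],
    [-1,0.0106,-0.0456,0,0,0,0],
    [-1,0.0106,-0.0456,0,0,0,0],
    [-1,0.0106,-0.0456,0,0,0,0],
    [-1,0.0106,-0.0456,0,0,0,0]
  ]
}}

```text
clock: 17.15
tool_pos: [0.4694, -0.2144, 0.2585]
tool_rot: [179.9, -0.8, -170.2]
ft_force: [1.2, 0.9, 0.4]
width: 1.003
grasp_force: 0.0
```

Call:
{"method": "carry_out", "body": {
  "motion": [
    [-1,0.0106,-0.0456,0,0,0,0],
    [-1,0,0,0,0,0,7.4],
    [-1,0,0,0,0,0,7.4],
    [-1,0,0,0,0,0,7.4],
    [-1,0,0,0.04,0,0,0],
    [-1,0,0,0.04,0,0,0],
    [-1,0,0,0.03,0,0,0],
    [-1,0,0,0,0,0,0]
  ]
}}

```text
clock: 17.95
tool_pos: [0.4626, -0.2579, 0.1443]
tool_rot: [-179.8, -1.3, 167.5]
ft_force: [-0.5, 0.3, 0.5]
width: 0.999
grasp_force: 0.0
```

Run:
```python
from h import *
from cell import vision,sensors
r=vision.read_camera('wrist');s=sensors.state();print(s['tool_pos'],s['tool_rot'],s['ft_force'],s['clock'])
q=np.load('q.npy')
c=max(comps(r,'orange'),key=lambda c:len(c[1]));print(c[0])
q=fit([(r,1,-.05,'orange',c[0])],tray,q,(.012,.006,.004))
M=R.from_euler('xyz',s['tool_rot'],degrees=True).as_matrix();a,ax=tray(q,-.05)
print(a,'shift',(M.T@(a+[0,0,.0165]-s['tool_pos'])*1e3).round(1),'yaw',q[2]*100)
```

```text
[ 0.46442448 -0.25894898  0.14714202] [-179.79241168   -1.00608333  167.53186378] [-0.14291815 -0.93981656  0.69451414] 18.0
[319.61626429 204.21753494]
fit [ 0.471  -0.2093 -0.1219] rms mm 0.36 198 [(-0.05, 160, 38)]
[ 0.46041972 -0.25816845  0.0386    ] shift [ 2.5  0.2 92.1] yaw -12.190855250824649
```

Call:
{"method": "carry_out", "body": {
  "motion": [
    [-1,-0.001,0,0.03,0,-1,0],
    [-1,0,0,0.03,0,0,0],
    [-1,0,0,0.02,0,0,0],
    [-1,0,0,0.009,0,0,0],
    [-1,0,0,0.003,0,0,0],
    [-1,0,0,0,0,0,0],
    [0,0,0,0,0,0,0],
    [1,0,0,0,0,0,0]
  ]
}}

```text
clock: 18.8
tool_pos: [0.468, -0.2612, 0.0578]
tool_rot: [-179.7, 0.3, 167.5]
ft_force: [-0.1, 0.1, 0.6]
width: 0.895
grasp_force: 0.0
```

Call:
{"method": "carry_out", "body": {
  "motion": [
    [1,0,0,0,0,0,0],
    [1,0,0,0,0,0,0],
    [1,0,0,0,0,0,0],
    [1,0,0,-0.01,0,0,0],
    [1,0,0,-0.03,0,0,0],
    [1,0,0,-0.04,0,0,0],
    [1,0,0,-0.04,0,0,0],
    [1,0,0,-0.04,0,0,0]
  ]
}}

```text
clock: 19.6
tool_pos: [0.4659, -0.2602, 0.2182]
tool_rot: [-179.7, 0.2, 167.5]
ft_force: [0.6, 0.4, -2.7]
width: 0.625
grasp_force: 25.0
```

Run:
```python
from h import *
goto([.075,0,.0105+.11+.07])
from cell import sensors
s=sensors.state();M=R.from_euler('xyz',s['tool_rot'],degrees=True).as_matrix();print(s['tool_pos'],(M.T@(np.array([.49,.2,.37])-s['tool_pos'])*1e3).round(1))
```

```text
TCP bed [ -39.1 -448.8  244.7] F bed [-0.8  0.3 -2.6] rot [-179.7    0.2  167.5] t 19.6
target [0.512 0.204 0.228] shift now-frame mm [ 55.3 462.8 -12.7] shift target-frame [-114.1  448.8   54.2] turn [ -6.21 -29.5  -21.88] q [ 12.   5.  15. 103.  -1.  73. 105.] w 0.625 g 25.0
[ 0.46586827 -0.26023321  0.21818657] [  75.7  453.7 -154.4]
```

Call:
{"method": "carry_out", "body": {
  "motion": [
    [1,0,0,-0.04,0,0,0],
    [1,0,0,-0.04,0,0,0],
    [1,0.0056,0.0458,0,0,0,0],
    [1,0.0056,0.0458,0,0,0,0],
    [1,0.0056,0.0458,0,0,0,0],
    [1,0.0056,0.0458,0,0,0,0],
    [1,0.0056,0.0458,0,0,0,0],
    [1,0.0056,0.0458,0,0,0,0]
  ]
}}

```text
clock: 20.4
tool_pos: [0.4926, 0.0173, 0.2954]
tool_rot: [-179.7, 0.2, 167.5]
ft_force: [1.0, -0.2, -1.7]
width: 0.629
grasp_force: 25.0
```

Call:
{"method": "carry_out", "body": {
  "motion": [
    [1,0.0056,0.0458,0,0,0,0],
    [1,0.0056,0.0458,0,0,0,0],
    [1,0.0056,0.0458,0,0,0,0],
    [1,0.0056,0.0458,0,0,0,0],
    [1,0,0,0,0,0,-7.3],
    [1,0,0,0,0,0,-7.3],
    [1,0,0,0,0,0,-7.3],
    [1,0,0,0,0,0,0]
  ]
}}

```text
clock: 21.2
tool_pos: [0.5107, 0.1992, 0.294]
tool_rot: [-179.6, 0.1, -170.6]
ft_force: [0.6, -0.7, -2.7]
width: 0.63
grasp_force: 25.0
```

Call:
{"method": "carry_out", "body": {
  "motion": [
    [1,0,0,0,0,-7.5,0],
    [1,0,0,0,0,-7.5,0],
    [1,0,0,0,0,-7.5,0],
    [1,0,0,0,0,-7.4,0],
    [1,0,0,0,0,0,0],
    [1,0,0,0,0,0,0],
    [1,0,0,0,0,0,0],
    [1,0,0,0,0,0,0]
  ]
}}

```text
clock: 22.0
tool_pos: [0.5124, 0.2002, 0.2955]
tool_rot: [-179.7, 30.0, -170.5]
ft_force: [0.7, 0.1, -2.7]
width: 0.631
grasp_force: 25.0
```

Run:
```python
from h import *
from cell import vision,sensors
goto([.065,0,.1053+.019+.03])
r=vision.read_camera('wrist');pickle.dump(r,open('w6.pkl','wb'));cv2.imwrite('pics/w6.png',r['color'][:,:,::-1])
```

```text
TCP bed [108.2  -3.4 248.9] F bed [-0.8 -0.  -2.7] rot [-179.7   30.  -170.5] t 22.0
target [0.521 0.205 0.192] shift now-frame mm [43.3  3.9 94.6] shift target-frame [43.2  3.4 94.6] turn [-0.53 -0.   -0.42] q [-14. -15. -14. 116.   8.  50.  67.] w 0.631 g 25.0
```

View pics/w6.png

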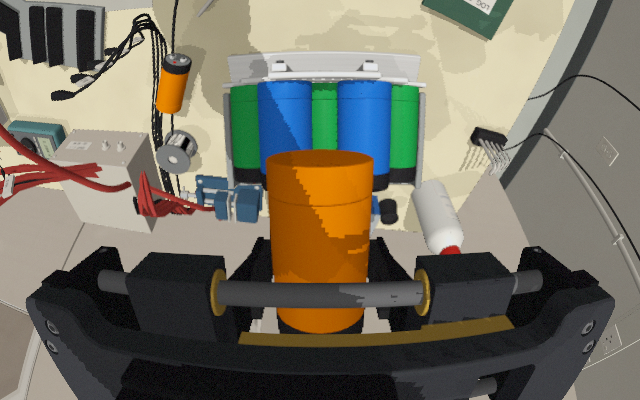

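The orange is held with its foot at (320,158), and the two blues are side by side at (285,115) and (363,115). Approaching the top gap.

Call:
{"method": "carry_out", "body": {
  "motion": [
    [1,0.0054,0.0005,0.0118,0,0,-0.4],
    [1,0.0054,0.0005,0.0118,0,0,0],
    [1,0.0054,0.0005,0.0118,0,0,0],
    [1,0.0054,0.0005,0.0118,0,0,0],
    [1,0.0054,0.0005,0.0118,0,0,0],
    [1,0.0054,0.0005,0.0118,0,0,0],
    [1,0.0054,0.0005,0.0118,0,0,0],
    [1,0.0054,0.0005,0.0118,0,0,0]
  ]
}}

```text
clock: 22.85
tool_pos: [0.52, 0.2046, 0.1897]
tool_rot: [-179.4, 30.0, -169.9]
ft_force: [-0.5, -0.2, -2.1]
width: 0.627
grasp_force: 25.0
```

Call:
{"method": "carry_out", "body": {
  "motion": [
    [1,0,0,0.008,0,0,0],
    [1,0,0,0.007,0,0,0],
    [1,0,0,0.004,0,0,0],
    [1,0,0,0.002,0,0,0],
    [1,0,0,0.001,0,0,0],
    [1,0,0,0.001,0,0,0],
    [1,0,0,0,0,0,0],
    [1,0,0,0,0,0,0]
  ]
}}

```text
clock: 23.65
tool_pos: [0.5314, 0.2063, 0.1711]
tool_rot: [-179.4, 30.0, -169.9]
ft_force: [0.0, 0.1, -3.0]
width: 0.629
grasp_force: 25.0
```

```bash
python3 -c "
from h import *
goto([.052,0,.1268])"
```

```text
TCP bed [ 63.2  -0.6 131.3] F bed [-1.5  0.1 -2.6] rot [-179.4   30.  -169.9] t 23.65
target [0.524 0.206 0.162] shift now-frame mm [11.2  0.7  4.5] shift target-frame [11.2  0.6  4.5] turn [-0.56  0.02  0.09] q [-12.  -6. -17. 124.  15.  34.  60.] w 0.629 g 25.0
```

Call:
{"method": "carry_out", "body": {
  "motion": [
    [1,0,0.0006,0.001,-0.5,0,0],
    [1,0,0,0.001,0,0,0],
    [1,0,0,0.001,0,0,0],
    [1,0,0,0.001,0,0,0],
    [1,0,0,0.001,0,0,0],
    [1,0,0,0,0,0,0],
    [1,0,0,0,0,0,0],
    [1,0,0,0,0,0,0]
  ]
}}

```text
clock: 24.45
tool_pos: [0.5336, 0.2073, 0.1665]
tool_rot: [-179.9, 30.0, -169.9]
ft_force: [0.1, -0.0, -2.6]
width: 0.626
grasp_force: 25.0
```

```bash
python3 -c "
from h import *
goto([.052,0,.1268])"
```

```text
TCP bed [ 6.290e+01 -1.000e-01  1.261e+02] F bed [-1.3 -0.  -2.3] rot [-179.9   30.  -169.9] t 24.45
target [0.524 0.206 0.162] shift now-frame mm [10.9  0.1 -0.7] shift target-frame [10.9  0.1 -0.7] turn [-0.06 -0.01  0.09] q [-12.  -5. -17. 124.  15.  33.  60.] w 0.626 g 25.0
```

Call:
{"method": "carry_out", "body": {
  "motion": [
    [1,0,0,0.001,0,0,0],
    [1,0,0,0.001,0,0,0],
    [1,0,0,0.0005,0,0,0],
    [1,0,0,0.0005,0,0,0],
    [1,0,0,0,0,0,0],
    [1,0,0,0,0,0,0],
    [1,0,0,0,0,0,0],
    [1,0,0,0,0,0,0]
  ]
}}

```text
clock: 25.25
tool_pos: [0.5347, 0.2078, 0.165]
tool_rot: [-179.9, 30.0, -170.0]
ft_force: [-11.5, -3.3, 10.2]
width: 0.628
grasp_force: 25.0
```

```bash
python3 -c "
from h import *
goto([.052,0,.1268])"
```

```text
TCP bed [ 63.2   0.2 124.2] F bed [-5.2 -1.3 14.8] rot [-179.9   30.  -170. ] t 25.25
target [0.524 0.206 0.162] shift now-frame mm [11.2 -0.2 -2.6] shift target-frame [11.2 -0.2 -2.6] turn [-0.07 -0.01  0.02] q [-12.  -5. -17. 124.  15.  33.  60.] w 0.628 g 25.0
```

Seated. Ease off and slide towards the bar.

Call:
{"method": "carry_out", "body": {
  "motion": [
    [1,0,0,-0.001,0,0,0],
    [1,0.002,0,0,0,0,0],
    [1,0.002,0,0,0,0,0],
    [1,0.002,0,0,0,0,0],
    [1,0.001,0,0,0,0,0],
    [1,0.001,0,0,0,0,0],
    [1,0,0,0,0,0,0],
    [1,0,0,0,0,0,0]
  ]
}}

```text
clock: 26.05
tool_pos: [0.529, 0.2068, 0.1621]
tool_rot: [-180.0, 30.2, -169.9]
ft_force: [4.0, 1.6, 3.8]
width: 0.63
grasp_force: 25.0
```

```bash
python3 -c "
from h import *
goto([.052,0,.1268])"
```

```text
TCP bed [ 56.7   0.3 124.6] F bed [5.6 0.9 1.2] rot [-180.    30.2 -169.9] t 26.05
target [0.524 0.206 0.162] shift now-frame mm [ 4.7 -0.3 -2.2] shift target-frame [ 4.7 -0.3 -2.2] turn [-0.    0.17  0.07] q [-12.  -6. -17. 125.  15.  33.  60.] w 0.63 g 25.0
```

Call:
{"method": "carry_out", "body": {
  "motion": [
    [1,0.001,0,0,0,0,0],
    [1,0.001,0,0,0,0,0],
    [1,0.0005,0,0,0,0,0],
    [1,0.0005,0,0,0,0,0],
    [1,0,0,0,0,0,0],
    [1,0,0,0,0,0,0],
    [1,0,0,0,0,0,0],
    [1,0,0,0,0,0,0]
  ]
}}

```text
clock: 26.85
tool_pos: [0.5286, 0.2068, 0.1624]
tool_rot: [180.0, 30.5, -170.0]
ft_force: [11.0, 2.1, 2.6]
width: 0.629
grasp_force: 25.0
```

```bash
python3 -c "
from h import *
goto([.052,0,.1268])"
```

```text
TCP bed [ 56.6   0.3 125. ] F bed [11.   0.1 -3.4] rot [ 180.    30.5 -170. ] t 26.85
target [0.524 0.206 0.162] shift now-frame mm [ 4.5 -0.3 -1.8] shift target-frame [ 4.6 -0.3 -1.8] turn [0.05 0.46 0.04] q [-12.  -6. -17. 125.  15.  32.  60.] w 0.629 g 25.0
```

Call:
{"method": "carry_out", "body": {
  "motion": [
    [1,-0.001,0,0.001,0,0,0],
    [1,0,0,0,0,0,0],
    [-0.4,0,0,0,0,0,0],
    [-0.5,0,0,0,0,0,0],
    [-0.5,0,0,0,0,0,0],
    [-0.5,0,0,0,0,0,0],
    [-0.5,0,0,-0.01,0,0,0],
    [-0.5,0,0,-0.03,0,0,0]
  ]
}}

```text
clock: 27.65
tool_pos: [0.5052, 0.2016, 0.191]
tool_rot: [-179.8, 29.6, -169.9]
ft_force: [0.3, -0.1, -0.4]
width: 0.745
grasp_force: 0.0
```

Call:
{"method": "carry_out", "body": {
  "motion": [
    [-0.5,0,0,-0.04,0,0,0],
    [-1,0,0,-0.03,0,0,0],
    [-1,0,0,-0.02,0,7.5,0],
    [-1,0,0,0,0,7.5,0],
    [-1,0,0,0,0,7.5,0],
    [-1,0,0,0,0,7.5,0],
    [-1,0,0,0,0,0,0],
    [-1,0,0,0,0,0,0]
  ]
}}

```text
clock: 28.45
tool_pos: [0.4686, 0.1985, 0.269]
tool_rot: [-179.8, -0.3, -170.0]
ft_force: [-0.0, -0.1, 0.5]
width: 0.999
grasp_force: 0.0
```

Run:
```python
from h import *
from cell import vision,sensors
goto([0.055,0,.122])
r=vision.read_camera('wrist');pickle.dump(r,open('w7.pkl','wb'));p=np.load('p.npy')
im=r['color'][:,:,::-1]
cv2.imwrite('pics/w7.png',cv2.resize(im[130:330,200:466],None,fx=3,fy=3,interpolation=cv2.INTER_CUBIC))
cs={c:comps(r,c,200) for c in ('blue','green','orange')}
for c in cs: print(c,[(q[0].round().tolist(),len(q[1])) for q in cs[c]])
# foot positions
oc=max(cs['orange'],key=lambda q:len(q[1]))
bl=sorted(sorted(cs['blue'],key=lambda q:-len(q[1]))[:2],key=lambda q:q[0][0])
pp=fit([(r,1,'second_left','blue',bl[1][0]),(r,1,'gap_right','blue',bl[0][0])],bed,p,(.01,.005))
for nm,q in (('gap_top',oc),('gap_right',bl[0]),('second_left',bl[1])):
    O,d=ray(r,q[1],True);a,ax=bed(pp,nm);off,s0,sh=resid(O,d,a,ax);f=(abs(off)<.012)&(abs(sh+.055)<.02)
    e=[off[(sg*off>.02)&(abs(s0+.02)<.02)].mean()*1e3 for sg in (-1,1)]
    e2=[off[(sg*off>.02)&(abs(s0-.015)<.01)].mean()*1e3 for sg in (-1,1)]
    print(nm,'foot x mm',((np.median(sh[f])+.055)*1e3).round(2),f.sum(),'sides low/high',np.round(e,1),np.round(e2,1))
```

```text
TCP bed [ 57.4   2.5 247.6] F bed [ 0.2 -0.1  0.4] rot [-179.8   -0.3 -170. ] t 28.45
target [0.529 0.207 0.159] shift now-frame mm [-61.2  -2.1 109.7] shift target-frame [  2.4  -2.5 125.6] turn [ -0.21 -30.28   0.04] q [-23.   1.  -3. 100.   0.  79.  74.] w 0.999 g 0.0
blue [([273.0, 249.0], 192), ([363.0, 249.0], 191), ([285.0, 335.0], 121)]
green [([247.0, 244.0], 163), ([389.0, 247.0], 164)]
orange [([177.0, 221.0], 120), ([318.0, 245.0], 355)]
fit [0.5437 0.2086 0.0224 0.1001] rms mm 1.57 151 [('second_left', 48, 27), ('gap_right', 49, 27)]
gap_top foot x mm -0.9 39 sides low/high [-26.3  27.2] [-24.6  25.7]
gap_right foot x mm 1.22 36 sides low/high [-27.9   nan] [-26.  nan]
second_left foot x mm 1.2 36 sides low/high [ nan 27.5] [ nan 26.1]<stdin>:15: RuntimeWarning: Mean of empty slice.
  ret = ret.dtype.type(ret / rcount)
<stdin>:16: RuntimeWarning: Mean of empty slice.
```

View pics/w7.png

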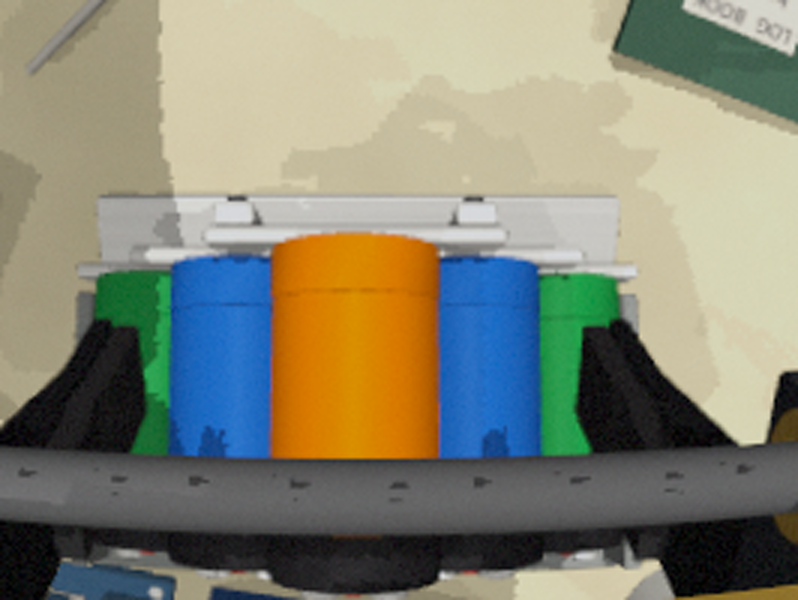

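The orange lies in the top saddle at crop (355,350), its foot rim meeting the upper bar at crop row 238. I'll cross-check how flush it is using the held-view rim rows and another fit.

Run:
```python
from h import *
from cell import vision
w={k:pickle.load(open(k+'.pkl','rb')) for k in('w4','w5','w6','w7')}
# far rim of held cap foot: topmost pixel at columns 312..328 -> x in tool at z = zaxis+28mm ; stall TCP bed x
C=np.array([.0837,-.0005,-.1403])
for k,col,zr in (('w4','blue',.017+.028),('w6','orange',.019+.028)):
    h=cv2.cvtColor(w[k]['color'],cv2.COLOR_RGB2HSV);m=cv2.inRange(h,*COL[col])
    rows=[np.where(m[145:230,c])[0].min()+145 for c in range(316,325)];row=np.median(rows)
    O,d=ray(w[k],[[320,row]],True)
    Rt={'w4':[179.708,24.547,-170.036],'w6':[-179.7,30.0,-170.5]}[k]
    d=d@R.from_euler('xyz',Rt,degrees=True).as_matrix()
    print(k,row,'foot x',(C+d[0]*(zr-C[2])/d[0,2]).round(4))
r=w['w7'];p=np.load('p.npy')
q=fit([(r,1,'second_left','blue',(363,249)),(r,1,'gap_right','blue',(273,249)),(r,1,'low_right','green',(247,244)),(r,1,'low_left','green',(389,247)),(r,1,'gap_top','orange',(318,245))],bed,p,(.01,.006))
s=vision.read_camera('scene');t=vision.read_camera('top');pickle.dump(s,open('s8.pkl','wb'));pickle.dump(t,open('t8.pkl','wb'))
for v,fish,nm in ((r,1,'w'),(s,0,'s'),(t,0,'t')):
  for key,col in (('gap_top','orange'),('gap_right','blue'),('second_left','blue'),('low_left','green'),('low_right','green')):
    a,ax=bed(q,key)
    best=None
    for ce,c in comps(v,col,60):
        O,d=ray(v,c,fish);off,s0,sh=resid(O,d,a,ax)
        f=(abs(off)<.012)&(abs(sh+.055)<.015)
        if f.sum()>2: best=((np.median(sh[f])+.055)*1e3,f.sum())
    print(nm,key,best)
```

```text
w4 163.0 foot x [ 0.0493 -0.0001  0.045 ]
w6 150.0 foot x [ 0.057  -0.0001  0.047 ]
fit [0.544  0.2089 0.0206 0.0949] rms mm 2.03 331 [('second_left', 50, 29), ('gap_right', 51, 27), ('low_right', 0, 19), ('low_left', 0, 19), ('gap_top', 107, 29)]
w gap_top (np.float64(-0.8335604685361999), np.int64(23))
w gap_right (np.float64(0.4815926804734236), np.int64(30))
w second_left (np.float64(-0.25317991537827933), np.int64(31))
w low_left (np.float64(1.7273832324834273), np.int64(22))
w low_right (np.float64(2.6276508235029903), np.int64(21))
s gap_top (np.float64(1.8426842916741195), np.int64(9))
s gap_right None
s second_left (np.float64(0.7761741772108408), np.int64(9))
s low_left (np.float64(0.9283957712610049), np.int64(14))
s low_right None
t gap_top None
t gap_right (np.float64(1.8600058442535956), np.int64(3))
t second_left None
t low_left None
t low_right (np.float64(0.2968093597954663), np.int64(9))
```

The held-foot offsets (49.3 mm blue, 57.0 mm orange) match the stall positions (48.6 and 56.6 mm), so both are home. The gripper is clear, so I'm handing in.

```bash
python3 -c "
from cell import workorder
print(workorder.hand_in())"
```

```text
the job is handed in; nothing more can be done
None
```

Both capacitors are saddled in the cradle and pushed onto the stop bars, with the blue one released before the orange was placed; the job is handed in, but no verdict came back. By the camera and force readings, both stopped moving against the bars, under about 8 N (blue) and 11 N (orange).

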